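# Lid the seasoning shaker and take off its dust cap

### The job

Get the open seasoning shaker ready for use: carry its perforated lid over from the white board with the dust cap still sitting on it, as one piece, and seat it squarely all the way down on the shaker. Then take off the dust cap alone, leaving the lid seated and the shaker standing where it is, and finish while holding the cap in the gripper about 10 cm above the lid. Leave the squeeze bottle and the handled shaker alone.

Things in the scene. Friction and masses are not known exactly. Their poses are not given: they have to be found in the camera images.
- board: White plastic cutting board fixed on the counter, 260 x 190 x 12 mm; the capped lid stands on its top. Origin: centre of its underside, x along the long side.
- shaker: Open steel seasoning shaker, round, no handle, loose on the counter, 0.25 to 0.5 kg. Body 64 mm diameter, 88 mm high to a flat shoulder; above it a narrower open neck with a thin dark gasket, 56 mm diameter, 11 mm high, tapering to 51 mm at the lip (99 mm up). Origin: centre of its underside, z up.
- lid: Steel perforated lid, ~60 g, upright on the board under the cap. Skirt 64 mm outer, 59 mm inner diameter, 16 mm high: the only part to pinch while capped. On top a flat rim at 16 mm, then a perforated plateau, 48 mm wide, top at 22 mm. Loose slip fit on the neck, any turn; seated, its skirt stands on the shoulder, lid origin 88 mm above the shaker's. Origin: centre of skirt's lower edge, z up.
- cap: Grey plastic dust cap, 30 g: upside-down cup, 58 mm outer and 52 mm inner diameter, 19 mm high, resting loose by its weight on the lid's flat rim, round the plateau. Its side stands 3 mm inside the lid's skirt all round, so a pinch on the skirt misses it. On the lid its origin is 16 mm above the lid's. Origin: centre of its lower edge, z up.
- bottle: Bystander: white squeeze bottle with a pointed nozzle, 54 mm diameter, 140 mm high, loose on the counter. Origin: centre of its underside.
- dredger: Bystander: closed stainless shaker with a domed perforated top and a side handle, 66 mm diameter, 106 mm high, loose on the counter; the handle reaches 59 mm out from the axis along its own +y. Origin: centre of its underside.
Not all that is in view belongs to the job. What is shaped like the shaker but blue is not meant.

How it is judged:
On the way:
1. the lid is seated on the shaker with the cap still sitting on it (z of lid in the frame of shaker between 0.085 and 0.0905 m and horizontal distance between lid and shaker below 0.005 m and angle between the z axis of lid and the z axis of shaker, either way round below 0.05 rad and distance between cap and lid below 0.02 m), for 0.2 s.
At the end, for the whole second after the job is handed in: Lid fully down on the shaker (within 2.5 mm, centred within 5 mm, square within 0.05 rad); shaker upright, within 30 mm of its start; cap held still by the fingers alone, 50 mm or more above its seat, within 80 mm sideways of the shaker; robot touches neither lid nor shaker (z of lid in the frame of shaker between 0.085 and 0.0905 m and horizontal distance between lid and shaker below 0.005 m and angle between the z axis of lid and the z axis of shaker, either way round below 0.05 rad and angle between shaker's own z axis and vertical below 0.05 rad and height (world z) of shaker below 0.005 m and distance of shaker from where it was at the start of the episode below 0.03 m and height (world z) of cap above 0.155 m and horizontal distance between cap and shaker below 0.08 m and contact force between cap and the fingers above 0.5 N and linear speed of cap below 0.03 m/s and contact force between each of cap, the fingers, the arm and lid below 0.05 N and contact force between cap and bottle below 0.05 N and contact force between cap and dredger below 0.05 N and contact force between each of the fingers, the arm and shaker below 0.05 N); the arm keeps its last pose, push and grip.
It fails at once if the cap comes off the lid while the lid is not seated on the shaker (taken off too early, or the lid pulled up or knocked off with it) (distance between cap and lid above 0.028 m and (z of lid in the frame of shaker above 0.092 m or z of lid in the frame of shaker below 0.084 m or horizontal distance between lid and shaker above 0.006 m)).
It fails at once if the shaker is tipped or carried off (angle between shaker's own z axis and vertical above 0.25 rad or height (world z) of shaker above 0.02 m).
It fails at once if the squeeze bottle is disturbed (distance of bottle from where it was at the start of the episode above 0.02 m or angle between bottle's own z axis and vertical above 0.2 rad).
It fails at once if the handled shaker is disturbed (distance of dredger from where it was at the start of the episode above 0.02 m or angle between dredger's own z axis and vertical above 0.2 rad).
It also fails if it takes over 66 s, if anything falls off the work surface, if the arm or the gripper's body presses on something with over 40 N, if the wrist force passes 120 N, or if a joint passes its speed limit or range.

### The arm

A 6-joint arm with a two-finger parallel gripper is mounted at the origin on the work surface. World frame = base frame: x ahead of the robot, y to its left, z up, the work surface at z = 0. Lengths are in m, angles in rad, forces in N, time in s.
With the tool pointing down it reaches from about 0.3 to 0.75 m from the base axis. Payload 8.5 kg.
Tool frame: the origin (TCP) lies midway between the tips of the shut fingers; the grasp point (between the pads) lies 19 mm behind it; z points along the fingers, y is the direction in which the jaws open and shut (so a half turn about z gives the same grasp; the last joint's range is limited). The gripper opens to 85 mm and grips with 20 to 120 N. Pads are 22 mm wide; open, the fingers measure 114 mm over their backs; the gripper's body (76 mm by 85 mm) begins 54 mm behind the grasp point. The pads swing forward as they close: fully open they stand 13 mm farther back than shut.
Start: joints at [-1.565, 0.381, 1.297, -0, 1.464, -0.215], TCP at [0.12, -0.537, 0.231] pointing down, gripper open.
Joint ranges: [-3.11, 3.11], [-0.89, 2.33], [0.22, 2.48], [-1.42, 4.56], [0.17, 2.85], [-2.88, 2.88]. Speed limits (rad/s): [2.39, 2.39, 3.14, 3.14, 3.14, 3.14].

### API

Orientations are given as a unit quaternion [x, y, z, w].
In Python, from workcell import sensors, imaging, order, finder gives the robot as it stands. The module is installed in compiled form; this text tells all that it offers.
- The arm moves only by the shell command python3 -m pendant 'ROWS' [OPENING] [FORCE]. ROWS is text: rows parted by semicolons, each of 6 numbers parted by spaces: the shift along the tool's x, y, z in mm, then the turn, a rotation vector about the tool's x, y, z in rad. In form: x y z ax ay az; .... A call has 1 to 12 rows; each row is the pose to reach, as a shift and turn from the pose commanded when the call began, along the tool's axes at that moment; what a row does not reach only later rows make up. A row lasts 1/8 s, in which the tool goes at most 62.5 mm and 10.7 degrees, less where a joint would pass 70% of its speed; a pose out of reach is approached as far as the arm can. A call with a gripper value outside its range is refused whole. OPENING is the closure, from 0 (fully open) to 1 (shut), set as the call begins (- or left out, the last holds). The fingers move at their own pace and stop on an object; FORCE is the grip in N (left out, the last holds). Time passes only in rows, so rows that repeat a pose let the fingers close. It gives the time, the measured TCP pose, the force and the opening at its end, in the units of the state.
- sensors.get_obs(): the state, without advancing time (a new reading comes with each control period).
- imaging.capture(name): name is "side" or "top" or "wrist"; returns a dict with "pixels" (480x640x3 uint8, red, green, blue), "intrinsics" (3x3 intrinsics, pixels), "position" and "rotation" of the camera in the world; the wrist camera has in their place "tool_from_camera" (4x4, takes a point from camera to tool coordinates, whose origin is the TCP and whose axes are the flange's). Camera axes: x right, y down, z forward; pixel columns grow to the right and rows downward; lengths in m; the calibration is good to about 2 mm. The wrist camera is an equidistant fisheye: a pixel r from the principal point sees the ray r / f radians off the axis. A picture is of the moment at which its call begins: read the wrist's pose just before it. There is no depth.
- order.finish_job(): hands the job in, once; it reports no verdict.
Trained networks look in a picture, given as the dict that the camera call returned (one of the last four; its "shot" number tells which), for a name from the list of things; names that differ only in an ending like _2 or _b are one class to them, and where a whole thing is asked for, a point or a joint stands for the part that bears it (a point fixed in the world has none). Each returns a list of dicts, best first, with "score" (0 to 1); they miss things now and then, are a little off and sometimes report something else, mostly with a low value. They report only what shows in the picture. A call takes as long as a camera call. They do not tell look-alikes from the thing itself.
- finder.trace(picture, target): "region" (480x640 bool, what is visible of it) and "rect" ([centre column, centre row, width, height] in pixels, round what is visible of it).
The state is a dict: "time_s": time; "qpos": joint angles; "dq": joint speeds; "tau": joint torques, N m; "ee_pos": TCP position; "eef_rot": TCP orientation; "wrist_force": force on the tool from outside, world axes, zero at the start; "torque": the same for the moment, N m; "finger_gap": finger opening in m.
Only numpy, scipy, OpenCV 4.12 (cv2) and the standard library are available. Lean on these libraries where they do the work, as an engineer would, in place of code of your own. Each camera call takes 0.05 s, during which the arm holds its last target.

## Working session

There is one attempt and no reset: what is moved stays moved. The work goes in short steps, Python scripts to look and compute and a shell command to move; the robot and the scene stay as the last step left them, time stands still between calls to the robot, and variables do not carry over. Pictures are saved under pics/ and viewed, and the job is handed in when it is done.

```bash
mkdir -p pics; ls; cat > h.py <<'E'
import numpy as np, cv2
from scipy.spatial.transform import Rotation as R
from workcell import sensors, imaging, order, finder
def save(p,n): cv2.imwrite(n,cv2.cvtColor(p,cv2.COLOR_RGB2BGR))
def ray(c,u,v):
    K=c['intrinsics']; d=np.array([(u-K[0][2])/K[0][0],(v-K[1][2])/K[1][1],1.]); 
    return np.array(c['position']),np.array(c['rotation'])@d
def atz(c,u,v,z):
    o,d=ray(c,u,v); return o+d*(z-o[2])/d[2]
def proj(c,P):
    q=np.array(c['rotation']).T@(np.array(P)-np.array(c['position'])); K=c['intrinsics']
    return K[0][0]*q[0]/q[2]+K[0][2],K[1][1]*q[1]/q[2]+K[1][2]
E
python3 - <<'E'
from h import *
o=sensors.get_obs(); print(o)
for n in ['side','top','wrist']:
    c=imaging.capture(n); save(c['pixels'],f'pics/{n}0.png'); print(n,{k:v for k,v in c.items() if k!='pixels'})
    if n!='wrist':
        for t in ['shaker','lid','cap','bottle','dredger','board']:
            print(t,[(round(r['score'],2),np.round(r['rect'],1).tolist()) for r in finder.trace(c,t)])
E
```

```text
pics
{'time_s': 0.0, 'qpos': array([-1.56530888e+00,  3.81231987e-01,  1.29825180e+00, -1.53456668e-05,
        1.46362219e+00, -2.15347525e-01]), 'dq': array([-3.15485665e-04,  3.77475876e-05,  6.30480698e-04, -4.94283966e-04,
        2.30299044e-04, -7.67156987e-04]), 'tau': array([ 3.10615678e-04, -4.48460805e+01, -2.31278747e+01, -1.40179391e-04,
        4.75791181e-03,  2.62541084e-05]), 'ee_pos': array([ 0.12044106, -0.53635048,  0.23069548]), 'eef_rot': array([ 9.93909805e-01,  1.10194042e-01,  7.16648354e-05, -7.53300265e-04]), 'wrist_force': array([0.77989958, 0.05917361, 1.26794791]), 'torque': array([-0.04373218,  0.0240527 , -0.01872054]), 'finger_gap': 0.08548348019397642}
side {'intrinsics': array([[508.98717195,   0.        , 322.96578768],
       [  0.        , 508.98717195, 241.83523478],
       [  0.        ,   0.        ,   1.        ]]), 'position': array([ 0.29263313, -0.58942631,  0.57295346]), 'rotation': array([ 0.87881199, -0.19062558,  0.09009007, -0.42805975]), 'shot': 1}
shaker [(0.84, [331.4, 194.0, 34.1, 58.2]), (0.65, [369.5, 221.4, 37.3, 71.2])]
lid [(
[... 632 characters left out ...]
6.9, 35.1, 37.7])]
bottle [(0.7, [160.6, 229.7, 44.9, 35.0])]
dredger [(0.71, [285.9, 298.0, 51.7, 40.7])]
board [(0.79, [451.0, 261.8, 148.8, 164.8])]
wrist {'intrinsics': array([[371.64829954,   0.        , 318.52832046],
       [  0.        , 371.64829954, 240.81355351],
       [  0.        ,   0.        ,   1.        ]]), 'tool_from_camera': array([[ 8.38439816e-04, -9.59579109e-01, -2.81437793e-01,
         7.07910180e-02],
       [ 9.99999389e-01,  1.00743977e-03, -4.55798239e-04,
         7.03215429e-05],
       [ 7.20906093e-04, -2.81437239e-01,  9.59579367e-01,
        -1.42100034e-01],
       [ 0.00000000e+00,  0.00000000e+00,  0.00000000e+00,
         1.00000000e+00]]), 'shot': 3}
```

```bash
sed -i "s/np.array(c\['rotation'\])/R.from_quat(c['rotation']).as_matrix()/" h.py; python3 - <<'E'
import cv2,numpy as np
a=cv2.imread('pics/side0.png');b=cv2.imread('pics/top0.png')
cv2.imwrite('pics/t_crop.png',cv2.resize(b[130:380,100:560],None,fx=1.7,fy=1.7,interpolation=cv2.INTER_CUBIC))
E
```

```text
(no output)
```

View pics/side0.png

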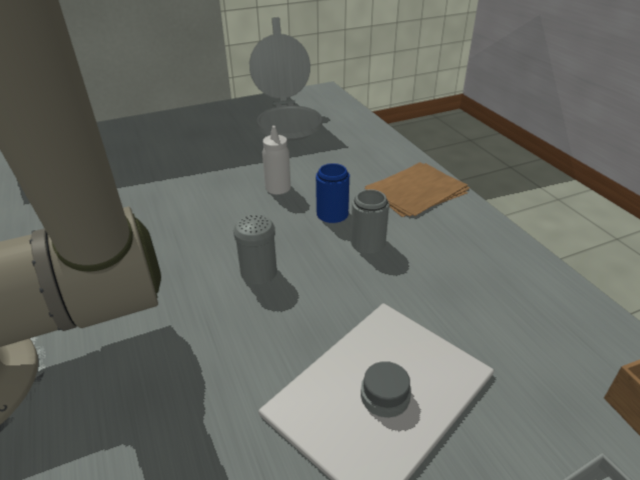

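View pics/t_crop.png

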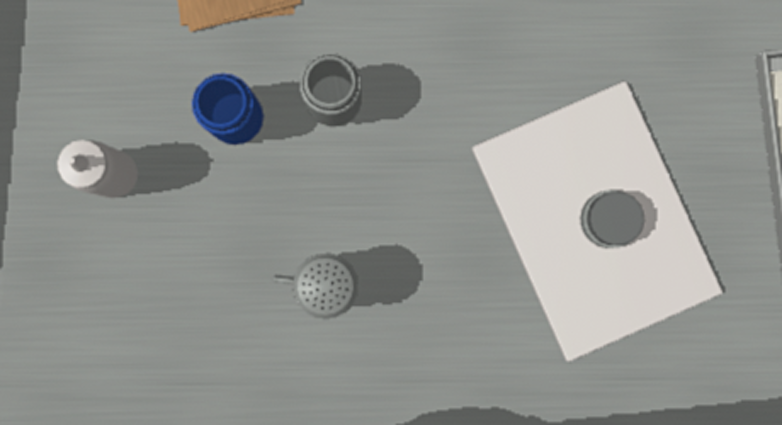

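View pics/wrist0.png

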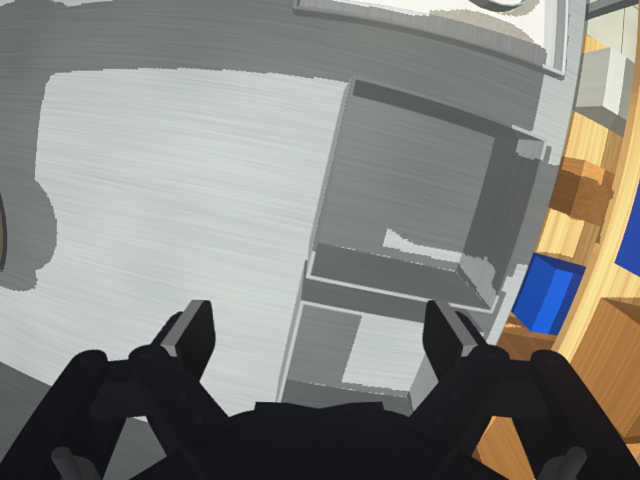

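Candidates for the shaker are the grey open one at top (295,180) / side (369,221), the blue one at top (235,193) / side (331,194), and the closed dredger with a handle at top (286,298). I choose the grey open one. The capped lid is at top (459,257) / side (385,390). Next I fit positions and check the choice in a close crop.

```bash
cat >> h.py <<'E'
from scipy.optimize import minimize
PROF={'shaker':[(0,.032),(.088,.032),(.099,.0255)],'cap':[(0,.029),(.019,.029)],'lid':[(0,.032),(.016,.032)],'bottle':[(0,.027),(.08,.027),(.14,.003)],'dredger':[(0,.033),(.09,.033),(.106,.015)],
'capped':[(0,.032),(.016,.032),(.016,.029),(.035,.029)]}
def sil(c,prof,xyz,n=60):
    a=np.linspace(0,2*np.pi,n)
    P=np.concatenate([np.c_[xyz[0]+r*np.cos(a),xyz[1]+r*np.sin(a),np.full(n,xyz[2]+z)] for z,r in prof])
    q=np.array([proj(c,p) for p in P]); 
    return cv2.convexHull(q.astype(np.float32))[:,0]
def fit(c,mask,prof,x0,z):
    m=mask.astype(np.float32)
    def f(p):
        h=sil(c,prof,[p[0],p[1],z]); im=np.zeros(m.shape,np.uint8)
        cv2.fillPoly(im,[np.round(h*16).astype(np.int32)],255,lineType=cv2.LINE_AA,shift=4); s=im/255.
        return 1-np.minimum(s,m).sum()/np.maximum(s,m).sum()
    r=minimize(f,x0,method='Nelder-Mead',options=dict(initial_simplex=np.array([x0,[x0[0]+.01,x0[1]],[x0[0],x0[1]+.01]]),xatol=1e-4,fatol=1e-4))
    return r.x,1-r.fun
E
python3 - <<'E'
from h import *
C={n:imaging.capture(n) for n in ['side','top']}
for n,c in C.items():
    for t,z in [('shaker',0),('cap',.028),('lid',.012),('bottle',0),('dredger',0)]:
        for r in finder.trace(c,t):
            u,v,w,h=r['rect']; p=atz(c,u,v,z+.03)[:2]
            x,i=fit(c,r['region'],PROF[t],p,z); print(n,t,round(r['score'],2),np.round(x,4),'iou',round(i,3),'reach',round(np.hypot(*x),3))
c=C['side']['pixels']; a=c[120:270,300:450]; b=C['top']['pixels'][140:240,200:340]
save(np.hstack([cv2.resize(a,(400,400)),cv2.resize(c[340:440,330:430],(400,400))]),'pics/crop1.png')
E
```

```text
side shaker 0.76 [0.6639 0.0426] iou 0.931 reach 0.665
side shaker 0.59 [0.6447 0.1546] iou 0.897 reach 0.663
side cap 0.56 [ 0.5247 -0.2615] iou 0.936 reach 0.586
side bottle 0.56 [0.5831 0.2959] iou 0.886 reach 0.654
side dredger 0.59 [0.4582 0.0537] iou 0.913 reach 0.461
side dredger 0.51 [ 0.437  -0.2889] iou 0.227 reach 0.524
top shaker 0.95 [0.6434 0.1533] iou 0.87 reach 0.661
top shaker 0.94 [0.6634 0.0427] iou 0.887 reach 0.665
top cap 0.84 [ 0.5249 -0.2596] iou 0.914 reach 0.586
top lid 0.54 [ 0.5215 -0.2481] iou 0.14 reach 0.578
top bottle 0.85 [0.5819 0.2945] iou 0.934 reach 0.652
top dredger 0.67 [0.4575 0.0508] iou 0.873 reach 0.46
```

View pics/crop1.png

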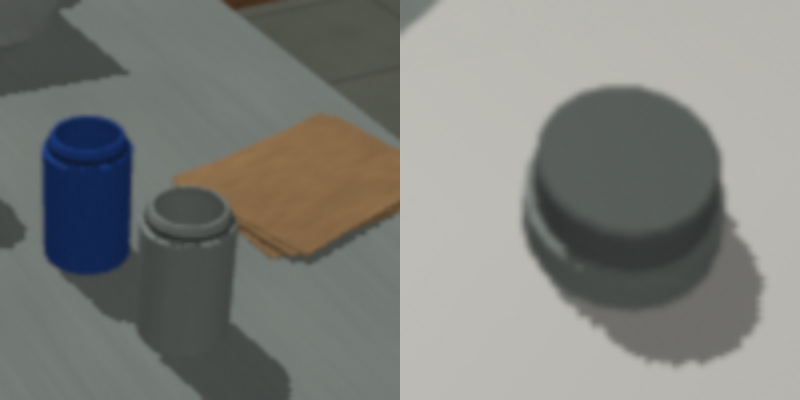

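The right-hand object is the open grey steel shaker: gasketed neck, no handle, at side (370,205). The blue one beside it is a look-alike. The capped lid is alone on the board. The two cameras agree within 2 mm: shaker (0.6637, 0.0427), lid (0.5248, -0.2605).

```bash
cat >> h.py <<'E'
def togo(x,y,z,yaw=None):
    """rows (mm, rad) from the measured pose to TCP x,y,z, tool straight down, tool-x at yaw"""
    o=sensors.get_obs(); r=R.from_quat(o['eef_rot']); M=r.as_matrix()
    y0=np.arctan2(M[1,0],M[0,0]); yaw=y0 if yaw is None else yaw
    D=R.from_euler('z',yaw)*R.from_euler('x',np.pi)
    print('t',round(o['time_s'],2),'tcp',np.round(o['ee_pos'],4),'yaw',round(y0,4),'tilt',np.round(M[:2,2],4),'F',np.round(o['wrist_force'],1),'gap',round(o['finger_gap'],4))
    print('shift mm',np.round(M.T@(np.array([x,y,z])-o['ee_pos'])*1e3,1),'turn',np.round((r.inv()*D).as_rotvec(),4))
def wproj(c,o,P):
    T=np.array(c['tool_from_camera']); M=R.from_quat(o['eef_rot']).as_matrix()
    p=(np.array(P)-o['ee_pos'])@M; q=(p-T[:3,3])@T[:3,:3]; K=c['intrinsics']
    rr=np.hypot(q[:,0],q[:,1]); th=np.arctan2(rr,q[:,2]); s=th/np.maximum(rr,1e-9)
    return np.c_[K[0][0]*s*q[:,0]+K[0][2],K[1][1]*s*q[:,1]+K[1][2]]
def circ(x,y,z,r,n=90):
    a=np.linspace(0,2*np.pi,n); return np.c_[x+r*np.cos(a),y+r*np.sin(a),np.full(n,z)]
def wfit(c,o,mask,prof,x0,z):
    m=mask.astype(np.float32)
    def f(p):
        h=cv2.convexHull(np.concatenate([wproj(c,o,circ(p[0],p[1],z+zz,rr)) for zz,rr in prof]).astype(np.float32))[:,0]
        im=np.zeros(m.shape,np.uint8); cv2.fillPoly(im,[np.round(h*16).astype(np.int32)],255,lineType=cv2.LINE_AA,shift=4); s=im/255.
        return 1-np.minimum(s,m).sum()/np.maximum(s,m).sum()
    r=minimize(f,x0,method='Nelder-Mead',options=dict(initial_simplex=np.array([x0,[x0[0]+.01,x0[1]],[x0[0],x0[1]+.01]]),xatol=1e-4,fatol=1e-4))
    return r.x,1-r.fun
E
python3 -c "
from h import *
togo(.5248,-.2605,.20)"
```

```text
t 1.35 tcp [ 0.1204 -0.5366  0.2313] yaw 0.2208 tilt [0. 0.] F [ 0.8 -0.1 -0.3] gap 0.085
shift mm [ 455.  -180.9   31.3] turn [-0. -0.  0.]
```

```bash
python3 -m pendant '50 -20 5 0 0 0; 105 -42 10 0 0 0; 160 -64 15 0 0 0; 215 -86 20 0 0 0; 270 -108 25 0 0 0; 325 -130 31 0 0 0; 380 -151 31 0 0 0; 430 -171 31 0 0 0; 455 -181 31 0 0 0; 455 -181 31 0 0 0; 455 -181 31 0 0 0' 0 30
cat > look.py <<'E'
from h import *
import sys
n=sys.argv[1]; o=sensors.get_obs(); c=imaging.capture('wrist'); im=c['pixels'].copy()
for t,z,x0 in [('cap',.028,[.5248,-.2605]),('lid',.012,[.5248,-.2605])]:
    for r in finder.trace(c,t):
        k=(r['region']>0); print(t,round(r['score'],2),np.round(r['rect']))
        if t=='cap':
            x,i=wfit(c,o,r['region'],PROF[t],x0,z); print(np.round(x,4),round(i,3)); 
            for zz,rr in [(.047,.029),(.028,.029),(.012,.032)]:
                cv2.polylines(im,[np.round(wproj(c,o,circ(x[0],x[1],zz,rr))).astype(np.int32)],True,(255,0,0))
save(im,f'pics/{n}.png'); togo(.5248,-.2605,.1)
E
python3 look.py w1
```

```text
time_s: 2.72
ee_pos: [0.5242, -0.2608, 0.2003]
eef_rot: [0.994, 0.11, -0.0, -0.0]
wrist_force: [-0.4, -0.2, 0.1]
finger_gap: 0.0856
cap 0.74 [320. 222.  68.  68.]
[ 0.5227 -0.2611] 0.925
lid 0.59 [320. 198.  71.  32.]
t 2.88 tcp [ 0.5241 -0.2611  0.2005] yaw 0.2194 tilt [-0.     -0.0001] F [-0.3 -0.7  0.3] gap 0.0853
shift mm [  0.9  -0.5 100.5] turn [0.0001 0.     0.    ]
```

View pics/w1.png

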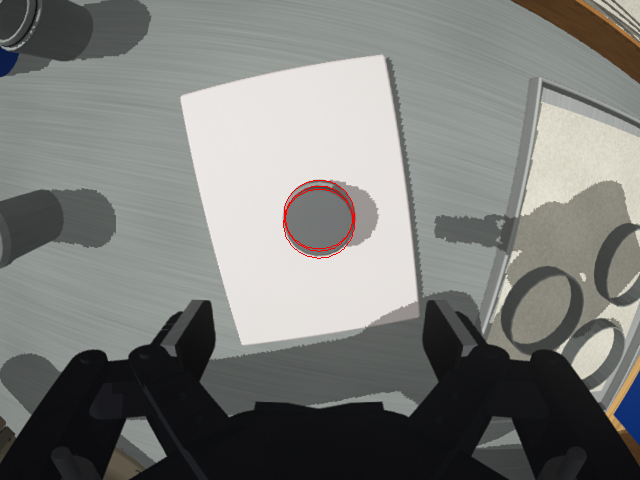

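The wrist view shows the capped lid at (319,220), centred between the fingers, and the board around it is clear. I'll go lower and refine.

```bash
python3 -m pendant '0 0 40 0 0 0; 0 0 80 0 0 0; 0 0 110 0 0 0; 0 0 120 0 0 0; 0 0 120 0 0 0' 0 30
python3 look.py w2; python3 - <<'E'
import cv2
a=cv2.imread('pics/w2.png'); cv2.imwrite('pics/w2c.png',cv2.resize(a[120:370,160:480],None,fx=2.4,fy=2.4))
E
```

```text
time_s: 3.5
ee_pos: [0.5247, -0.2608, 0.0806]
eef_rot: [0.994, 0.11, 0.0, 0.0]
wrist_force: [0.4, 0.7, 1.4]
finger_gap: 0.0855
cap 0.93 [320. 272. 108. 111.]
[ 0.5235 -0.2613] 0.94
lid 0.74 [319. 231. 110.  51.]
t 3.65 tcp [ 0.5252 -0.2609  0.0817] yaw 0.2206 tilt [ 0.0019 -0.0015] F [ 0.6 -0.4  0.3] gap 0.0852
shift mm [ -0.3  -0.4 -18.3] turn [ 0.0019 -0.0015 -0.    ]
```

View pics/w2c.png

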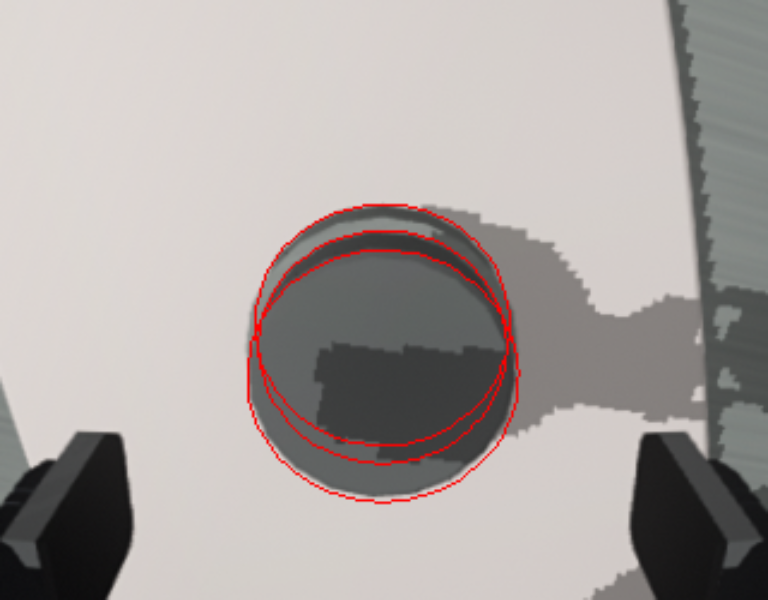

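The overlay matches to a pixel: lid at about (0.524, -0.261). I'll descend around the skirt with the gripper open.

```bash
python3 -m pendant '-1 0 25 0 0 0; -1 0 45 0 0 0; -1 0 60 0 0 0; -1 0 68 0 0 0; -1 0 71 0 0 0; -1 0 71 0 0 0; -1 0 71 0 0 0' 0 40
python3 - <<'E'
from h import *
c=imaging.capture('wrist'); save(c['pixels'],'pics/w3.png')
c=imaging.capture('side'); save(cv2.resize(c['pixels'][300:460,270:480],None,fx=3.5,fy=3.5),'pics/s3.png')
togo(.524,-.261,.009)
E
```

```text
time_s: 4.53
ee_pos: [0.524, -0.2607, 0.0098]
eef_rot: [0.994, 0.11, 0.0, 0.0]
wrist_force: [-0.6, 0.2, -0.9]
finger_gap: 0.085
t 4.62 tcp [ 0.524  -0.2607  0.0097] yaw 0.2208 tilt [ 0.0006 -0.0005] F [-0.4  0.2  0.7] gap 0.0853
shift mm [-0.   0.3  0.7] turn [ 0.0006 -0.0005 -0.    ]
```

View pics/w3.png

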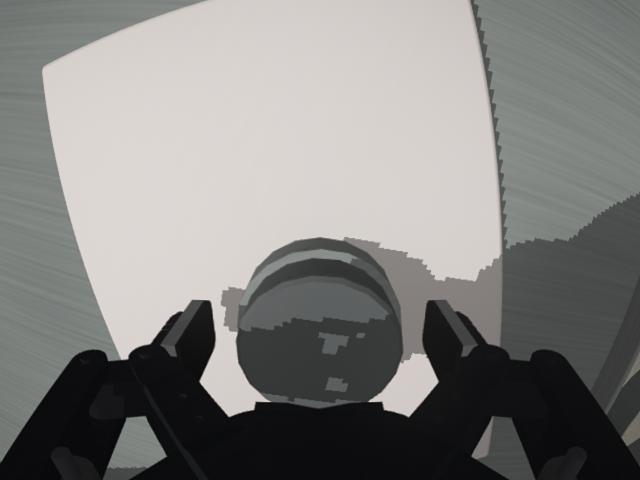

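View pics/s3.png

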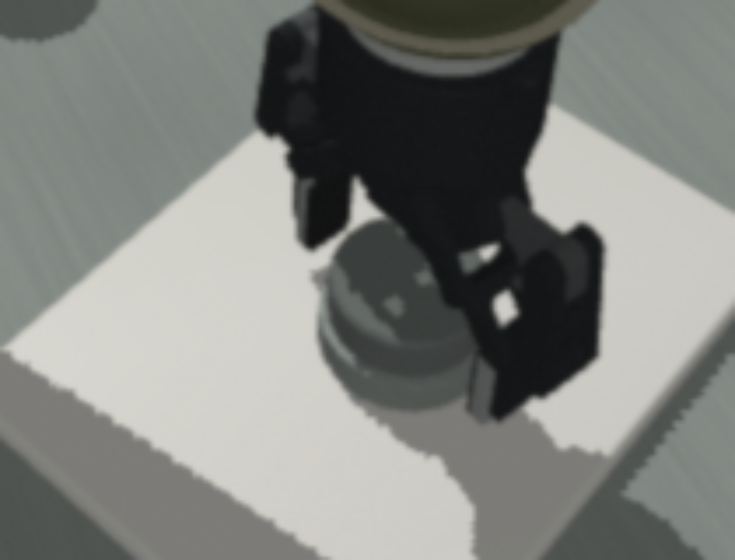

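The fingers stand on either side of the capped lid, with pads at (195,330) and (445,330) and the skirt between them. Closing now.

```bash
python3 -m pendant '0 0 0 0 0 0; 0 0 0 0 0 0; 0 0 0 0 0 0; 0 0 0 0 0 0; 0 0 0 0 0 0; 0 0 0 0 0 0' 1 40
python3 - <<'E'
from h import *
c=imaging.capture('wrist'); save(c['pixels'],'pics/w4.png')
c=imaging.capture('side'); save(cv2.resize(c['pixels'][300:460,270:480],None,fx=3.5,fy=3.5),'pics/s4.png')
togo(.524,-.261,.009)
E
```

```text
time_s: 5.38
ee_pos: [0.5239, -0.2607, 0.0099]
eef_rot: [0.994, 0.11, 0.0, 0.0]
wrist_force: [-1.9, -0.0, 5.3]
finger_gap: 0.062
t 5.47 tcp [ 0.5239 -0.2606  0.0099] yaw 0.2208 tilt [ 0.0005 -0.0003] F [-1.9  1.2  5.4] gap 0.0616
shift mm [0.  0.4 0.9] turn [ 0.0004 -0.0004 -0.    ]
```

View pics/w4.png

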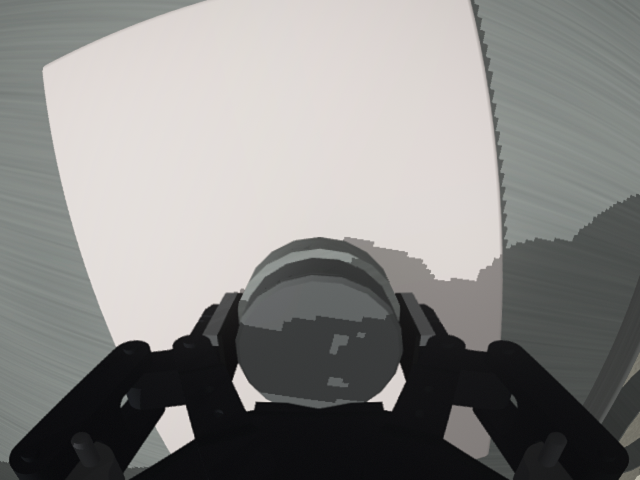

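View pics/s4.png

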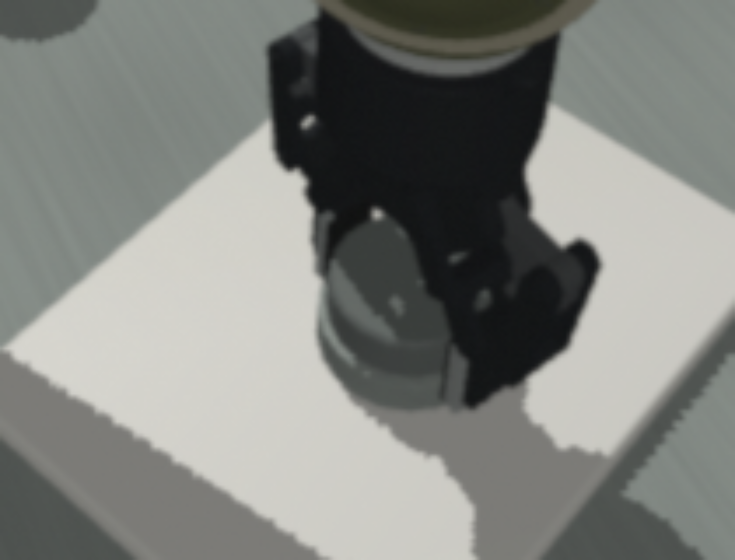

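Gripped: gap 62 mm on the skirt, with the cap untouched between the pads. A small test lift next.

```bash
python3 -m pendant '0 0 -2 0 0 0; 0 0 -6 0 0 0; 0 0 -14 0 0 0; 0 0 -25 0 0 0; 0 0 -40 0 0 0; 0 0 -40 0 0 0; 0 0 -40 0 0 0' 1 40
python3 - <<'E'
from h import *
c=imaging.capture('wrist'); save(c['pixels'],'pics/w5.png')
c=imaging.capture('side'); save(cv2.resize(c['pixels'][270:460,250:480],None,fx=3.3,fy=3.1),'pics/s5.png')
togo(.524,-.261,.009)
E
```

```text
time_s: 6.35
ee_pos: [0.5236, -0.2605, 0.0493]
eef_rot: [0.994, 0.11, -0.0, -0.0]
wrist_force: [0.4, 0.3, -1.1]
finger_gap: 0.0617
t 6.45 tcp [ 0.5236 -0.2604  0.0489] yaw 0.2208 tilt [-0.0007  0.0006] F [ 0.5  0.9 -0.9] gap 0.0615
shift mm [ 0.3  0.7 39.9] turn [-0.0007  0.0006 -0.    ]
```

View pics/w5.png

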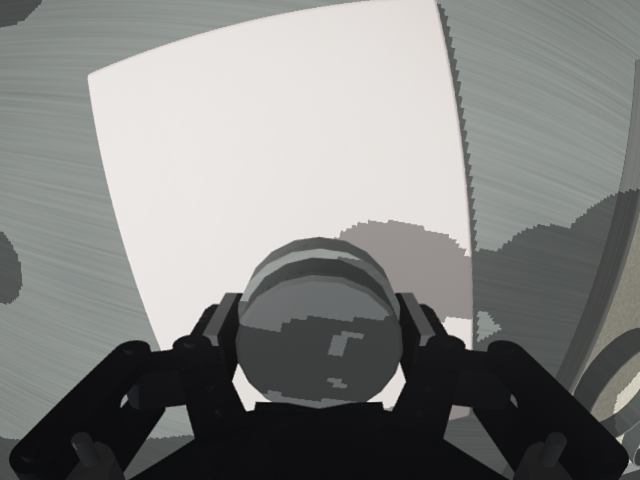

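View pics/s5.png

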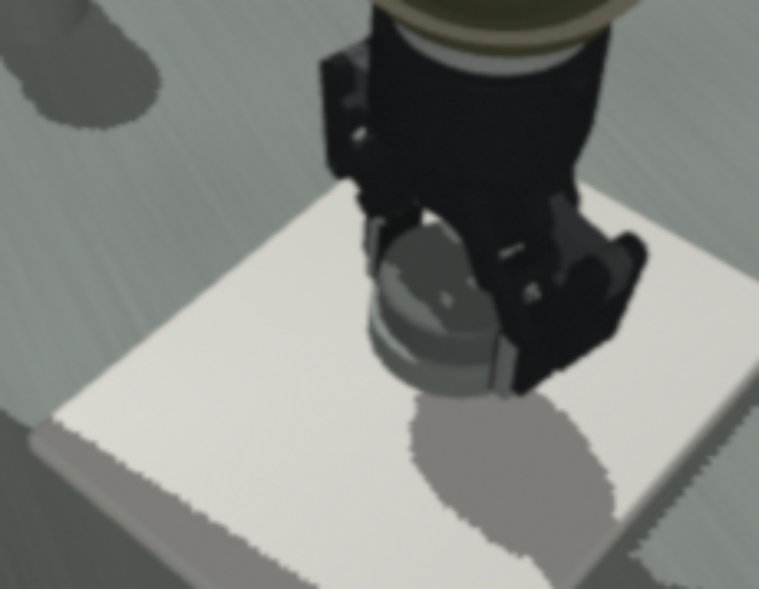

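The capped lid came up square; the wrist view is unchanged from before the lift. I'll raise it and carry it to a viewing point short of the shaker.

```bash
python3 -c "
from h import *
togo(.576,.023,.2)"
```

```text
t 6.45 tcp [ 0.5236 -0.2604  0.0489] yaw 0.2208 tilt [-0.0007  0.0006] F [ 0.5  0.9 -0.9] gap 0.0615
shift mm [ 113.1 -265.2 -151. ] turn [-0.0007  0.0006 -0.    ]
```

```bash
python3 -m pendant '0 0 -10 0 0 0; 0 0 -30 0 0 0; 2 -4 -60 0 0 0; 8 -18 -90 0 0 0; 17 -40 -115 0 0 0; 29 -68 -135 0 0 0; 41 -96 -148 0 0 0; 53 -124 -151 0 0 0; 65 -152 -151 0 0 0; 77 -180 -151 0 0 0; 88 -206 -151 0 0 0; 97 -228 -151 0 0 0' 1 40
python3 -c "
from h import *
togo(.576,.023,.2)"
```

```text
time_s: 7.95
ee_pos: [0.5685, -0.0158, 0.2009]
eef_rot: [0.994, 0.11, 0.0, 0.0]
wrist_force: [-0.2, -0.6, -0.5]
finger_gap: 0.0619
t 7.95 tcp [ 0.5685 -0.0158  0.2009] yaw 0.2212 tilt [ 0.0003 -0.    ] F [-0.2 -0.6 -0.5] gap 0.0619
shift mm [ 15.8 -36.2   0.9] turn [ 0.0001 -0.0003 -0.    ]
```

```bash
python3 -m pendant '8 -18 0 0 0 0; 13 -30 0 0 0 0; 16 -36 0 0 0 0; 16 -36 0 0 0 0; 16 -36 0 0 0 0' 1 40
cat > look2.py <<'E'
from h import *
import sys
n=sys.argv[1]; sx=[.6637,.0427]
o=sensors.get_obs(); c=imaging.capture('wrist'); im=c['pixels'].copy(); tz=o['ee_pos'][2]
for r in finder.trace(c,'shaker'):
    x,i=wfit(c,o,r['region'],PROF['shaker'],sx,0); print('shaker',round(r['score'],2),np.round(r['rect']),np.round(x,4),round(i,3))
    if np.hypot(*(x-sx))<.03:
        for zz,rr in [(.0,.032),(.088,.032),(.099,.0255)]: cv2.polylines(im,[np.round(wproj(c,o,circ(x[0],x[1],zz,rr))).astype(np.int32)],True,(255,0,0))
for r in finder.trace(c,'cap'):
    x,i=wfit(c,o,r['region'],PROF['cap'],o['ee_pos'][:2],tz+.018); print('cap',round(r['score'],2),np.round(r['rect']),np.round(x-o['ee_pos'][:2],4),'rel TCP',round(i,3))
    for zz,rr in [(.018,.029),(.037,.029),(.002,.032)]: cv2.polylines(im,[np.round(wproj(c,o,circ(x[0],x[1],tz+zz,rr))).astype(np.int32)],True,(0,255,0))
save(im,f'pics/{n}.png'); togo(.6637,.0427,.15)
for nm in ['top','side']:
    c=imaging.capture(nm)
    for r in finder.trace(c,'shaker'):
        x,i=fit(c,r['region'],PROF['shaker'],sx,0); print(nm,'shaker',round(r['score'],2),np.round(x,4),round(i,3))
    save(c['pixels'],f'pics/{n}_{nm}.png')
E
python3 look2.py w6
```

```text
time_s: 8.57
ee_pos: [0.5762, 0.0212, 0.2003]
eef_rot: [0.994, 0.11, -0.0, 0.0]
wrist_force: [0.3, -0.3, -0.9]
finger_gap: 0.0616
shaker 0.77 [318. 108.  95.  94.] [0.6628 0.0433] 0.937
shaker 0.6 [175. 111. 109.  84.] [0.6637 0.0427] 0.0
cap 0.74 [319. 332. 166. 150.] [-0.0007 -0.0003] rel TCP 0.916
t 8.72 tcp [0.5762 0.0213 0.2004] yaw 0.2202 tilt [ 0.     -0.0001] F [-0.1  0.4 -1.1] gap 0.0614
shift mm [90.1 -1.8 50.4] turn [0.0001 0.     0.    ]
side shaker 0.58 [0.6434 0.1521] 0.87
side shaker 0.57 [0.6651 0.0446] 0.931
```

View pics/w6.png

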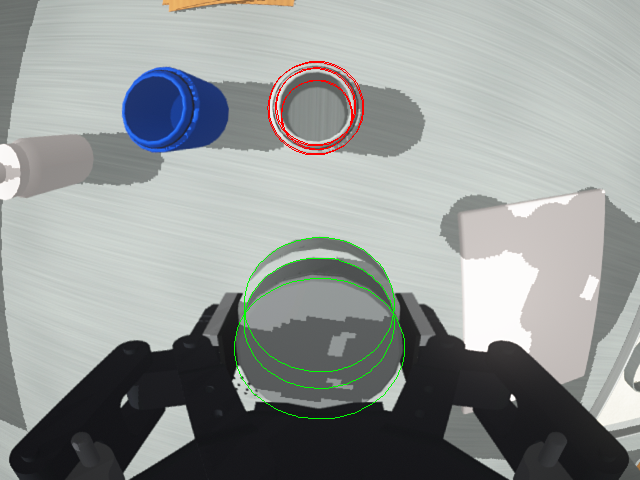

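The wrist view shows the shaker at (316,108), well matched by the overlay, and the held lid and cap still square. Fused target for the TCP is about (0.6635, 0.0435). Moving above the shaker.

```bash
python3 -c "
from h import *
togo(.6635,.0435,.125)"
```

```text
t 8.93 tcp [0.5762 0.0216 0.2003] yaw 0.2206 tilt [ 0. -0.] F [-1.1 -0.2 -0.9] gap 0.0616
shift mm [90.  -2.3 75.3] turn [ 0. -0. -0.]
```

```bash
python3 -m pendant '12 0 0 0 0 0; 32 -1 0 0 0 0; 55 -2 10 0 0 0; 75 -2 25 0 0 0; 86 -2 45 0 0 0; 90 -2 60 0 0 0; 90 -2 70 0 0 0; 90 -2 75 0 0 0; 90 -2 75 0 0 0; 90 -2 75 0 0 0' 1 40
python3 - <<'E'
from h import *
togo(.6635,.0435,.086)
for nm in ['side','top']:
    c=imaging.capture(nm); im=c['pixels'].copy()
    for r in finder.trace(c,'shaker'): print(nm,r['score'],np.round(r['rect']))
    o=sensors.get_obs(); tz=o['ee_pos'][2]
    L=o['ee_pos']-[.0004,.0002,0]
    big=cv2.resize(im,None,fx=4,fy=4,interpolation=cv2.INTER_CUBIC)
    for (x,y,z,r,col) in [(.6635,.0435,0,.032,(255,0,0)),(.6635,.0435,.088,.032,(255,0,0)),(.6635,.0435,.099,.0255,(255,0,0)),(L[0],L[1],tz+.002,.032,(0,255,0)),(L[0],L[1],tz+.018,.032,(0,255,0)),(L[0],L[1],tz+.037,.029,(0,255,0))]:
        q=np.array([proj(c,p) for p in circ(x,y,z,r)]); cv2.polylines(big,[np.round(q*4+1.5).astype(np.int32)],True,col)
    u,v=proj(c,[.6635,.0435,.09]); u=int(u*4);v=int(v*4)
    save(big[v-250:v+250,u-300:u+300],f'pics/a7_{nm}.png')
E
```

```text
time_s: 10.18
ee_pos: [0.6638, 0.0433, 0.1261]
eef_rot: [0.994, 0.11, 0.001, 0.0]
wrist_force: [0.7, -0.8, -1.1]
finger_gap: 0.0616
t 10.18 tcp [0.6638 0.0433 0.1261] yaw 0.2207 tilt [ 0.0012 -0.0002] F [ 0.7 -0.8 -1.1] gap 0.0616
shift mm [-0.2 -0.3 40.1] turn [ 0.0004 -0.0012 -0.    ]
side 0.8 [332. 193.  36.  60.]
side 0.77 [368. 223.  37.  67.]
top 0.45 [311. 185.   9.  12.]
```

View pics/a7_side.png

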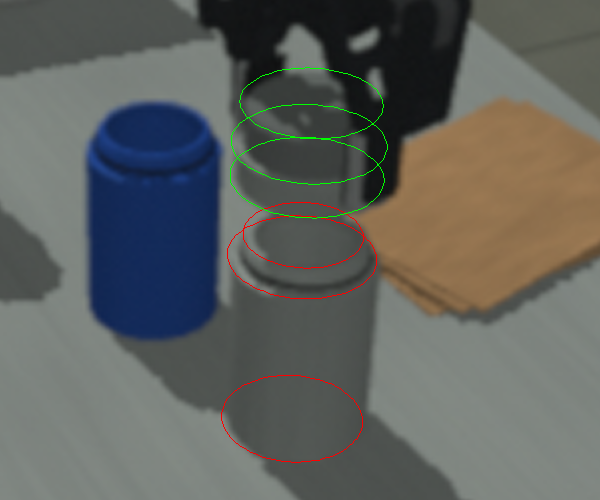

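View pics/a7_top.png

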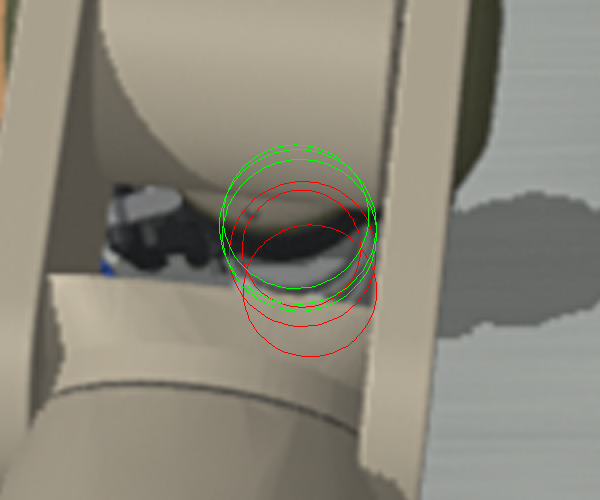

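In the side view the held lid (green) and the shaker (red) share the same ~1 px bias, so their relative alignment is within about 1 mm. Descending slowly.

```bash
python3 -m pendant '0 0 8 0 0 0; 0 0 16 0 0 0; 0 0 22 0 0 0; 0 0 26 0 0 0; 0 0 28 0 0 0; 0 0 30 0 0 0; 0 0 30 0 0 0' 1 40; python3 -c "
from h import *
togo(.6635,.0435,.086)"
```

```text
time_s: 11.25
ee_pos: [0.6636, 0.0434, 0.0953]
eef_rot: [0.994, 0.11, -0.0, -0.0]
wrist_force: [-0.7, -0.1, -0.8]
finger_gap: 0.0616
t 11.25 tcp [0.6636 0.0434 0.0953] yaw 0.2208 tilt [-0.  0.] F [-0.7 -0.1 -0.8] gap 0.0616
shift mm [-0.1 -0.1  9.3] turn [-0.  0. -0.]
```

```bash
python3 -m pendant '0 0 2 0 0 0; 0 0 4 0 0 0; 0 0 5 0 0 0; 0 0 5 0 0 0' 1 40; python3 -m pendant '0 0 1 0 0 0; 0 0 2 0 0 0; 0 0 2 0 0 0' 1 40;
```

```text
time_s: 11.75
ee_pos: [0.6636, 0.0434, 0.0902]
eef_rot: [0.994, 0.11, -0.0, -0.0]
wrist_force: [0.2, -0.1, -0.6]
finger_gap: 0.0617
time_s: 12.12
ee_pos: [0.6635, 0.0434, 0.0882]
eef_rot: [0.994, 0.11, -0.0, -0.0]
wrist_force: [0.8, -0.0, -0.6]
finger_gap: 0.0616
```

```bash
python3 -m pendant '0 0 1 0 0 0; 0 0 1.5 0 0 0; 0 0 1.5 0 0 0' 1 40; python3 -m pendant '0 0 0.5 0 0 0; 0 0 1 0 0 0; 0 0 1 0 0 0' 1 40;
```

```text
time_s: 12.5
ee_pos: [0.6636, 0.0434, 0.0868]
eef_rot: [0.994, 0.11, -0.0, -0.0]
wrist_force: [-0.2, 0.5, -0.0]
finger_gap: 0.0616
time_s: 12.88
ee_pos: [0.6636, 0.0434, 0.086]
eef_rot: [0.994, 0.11, 0.0, 0.0]
wrist_force: [0.5, 0.4, 0.8]
finger_gap: 0.0615
```

```bash
python3 -m pendant '0 0 0.5 0 0 0; 0 0 0.5 0 0 0; 0 0 0.5 0 0 0' 1 40; python3 -m pendant '0 0 0.5 0 0 0; 0 0 0.5 0 0 0; 0 0 0.5 0 0 0' 1 40;
```

```text
time_s: 13.25
ee_pos: [0.6637, 0.0434, 0.0859]
eef_rot: [0.994, 0.11, 0.0, 0.0]
wrist_force: [-2.7, -0.5, 5.9]
finger_gap: 0.0614
time_s: 13.62
ee_pos: [0.6638, 0.0434, 0.086]
eef_rot: [0.994, 0.11, 0.001, 0.0]
wrist_force: [-3.7, -0.1, 8.2]
finger_gap: 0.0615
```

It bottomed out at TCP z = 0.086, the expected seated height. Checking before release.

```bash
python3 -m pendant '0 0 -0.7 0 0 0; 0 0 -0.7 0 0 0' 1 40; cat > chk.py <<'E'
from h import *
import sys
n=sys.argv[1]; togo(.6635,.0435,.1)
c=imaging.capture('side'); u,v=map(int,proj(c,[.6635,.0435,.08]))
save(cv2.resize(c['pixels'][v-60:v+60,u-75:u+75],None,fx=5,fy=5,interpolation=cv2.INTER_CUBIC),f'pics/{n}_s.png')
c=imaging.capture('wrist'); save(c['pixels'],f'pics/{n}_w.png')
E
python3 chk.py b1
```

```text
time_s: 13.88
ee_pos: [0.6637, 0.0434, 0.086]
eef_rot: [0.994, 0.11, 0.0, 0.0]
wrist_force: [-1.9, -1.1, 6.1]
finger_gap: 0.0615
t 13.88 tcp [0.6637 0.0434 0.086 ] yaw 0.2208 tilt [ 0.0005 -0.    ] F [-1.9 -1.1  6.1] gap 0.0615
shift mm [ -0.1  -0.1 -14. ] turn [ 0.0001 -0.0005 -0.    ]
```

View pics/b1_s.png

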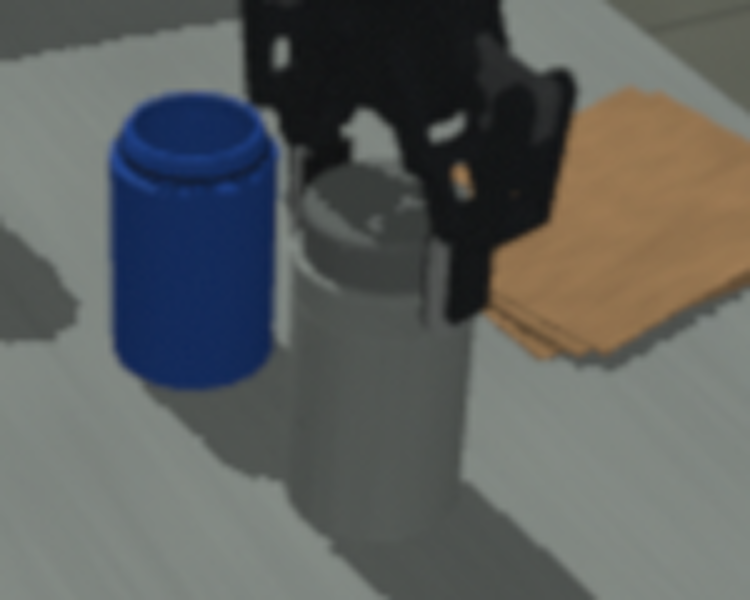

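View pics/b1_w.png

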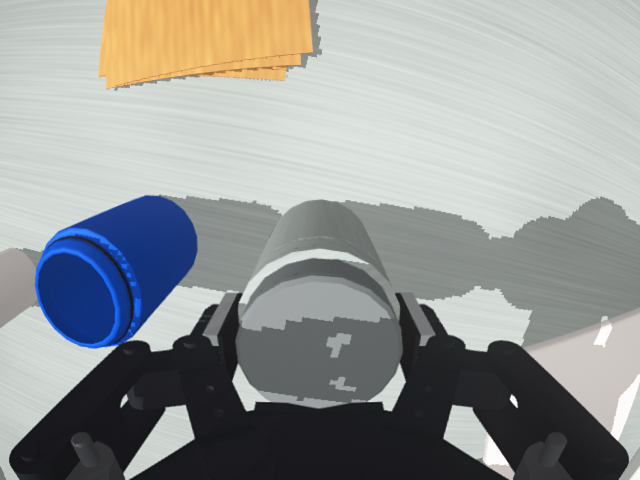

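The side view shows the skirt flush on the shoulder (~(380,320) in the crop) with no gap, and the cap is on. Releasing.

```bash
python3 -m pendant '0 0 -0.7 0 0 0; 0 0 -0.7 0 0 0; 0 0 -0.7 0 0 0; 0 0 -0.7 0 0 0; 0 0 -0.7 0 0 0; 0 0 -0.7 0 0 0' 0 40; python3 chk.py b2
```

```text
time_s: 14.72
ee_pos: [0.6636, 0.0434, 0.0862]
eef_rot: [0.994, 0.11, 0.0, 0.0]
wrist_force: [-0.1, 0.4, 0.4]
finger_gap: 0.0854
t 14.72 tcp [0.6636 0.0434 0.0862] yaw 0.2208 tilt [ 0. -0.] F [-0.1  0.4  0.4] gap 0.0854
shift mm [ -0.1  -0.1 -13.8] turn [ 0. -0. -0.]
```

View pics/b2_s.png

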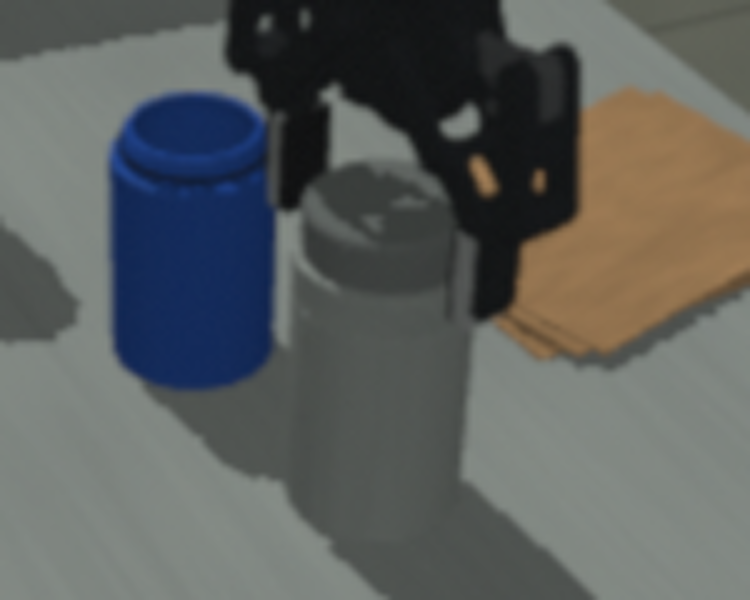

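View pics/b2_w.png

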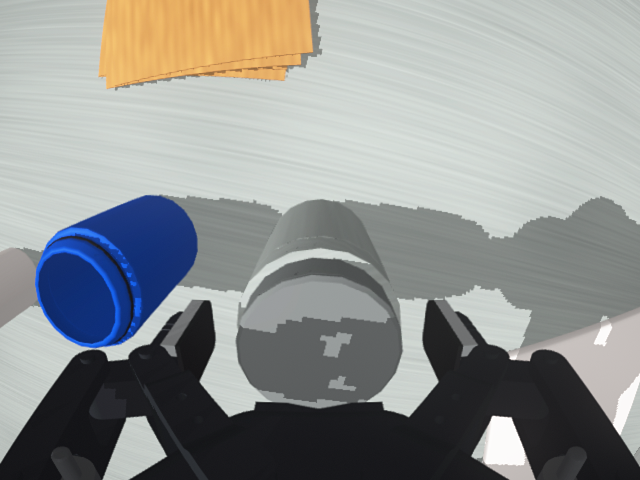

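The lid stays seated and the pads are clear. I'll raise 21 mm so the tips clear the lid rim, then pinch the cap only.

```bash
python3 -m pendant '0 0 -6 0 0 0; 0 0 -14 0 0 0; 0 0 -20 0 0 0; 0 0 -21.5 0 0 0; 0 0 -21.5 0 0 0; 0 0 -21.5 0 0 0' 0 30; python3 -m pendant '0 0 0 0 0 0; 0 0 0 0 0 0; 0 0 0 0 0 0; 0 0 0 0 0 0; 0 0 0 0 0 0; 0 0 0 0 0 0; 0 0 0 0 0 0' 1 30; python3 chk.py b3
```

```text
time_s: 15.58
ee_pos: [0.6635, 0.0434, 0.1075]
eef_rot: [0.994, 0.11, -0.0, -0.0]
wrist_force: [0.5, 0.3, 0.6]
finger_gap: 0.0854
time_s: 16.45
ee_pos: [0.6638, 0.0434, 0.108]
eef_rot: [0.994, 0.11, 0.0, 0.0]
wrist_force: [-0.4, -0.7, 5.4]
finger_gap: 0.0564
t 16.45 tcp [0.6638 0.0434 0.108 ] yaw 0.2208 tilt [ 0.0007 -0.0001] F [-0.4 -0.7  5.4] gap 0.0564
shift mm [-0.3 -0.2  8. ] turn [ 0.0002 -0.0007 -0.    ]
```

View pics/b3_s.png

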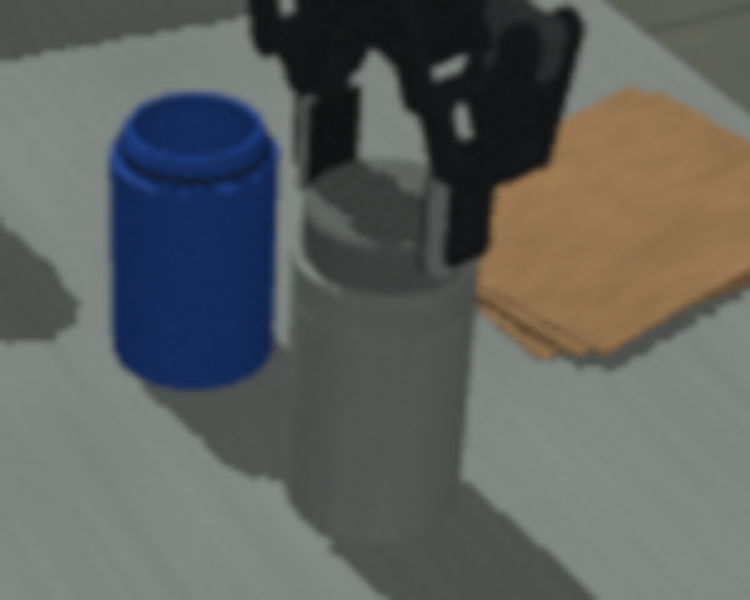

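View pics/b3_w.png

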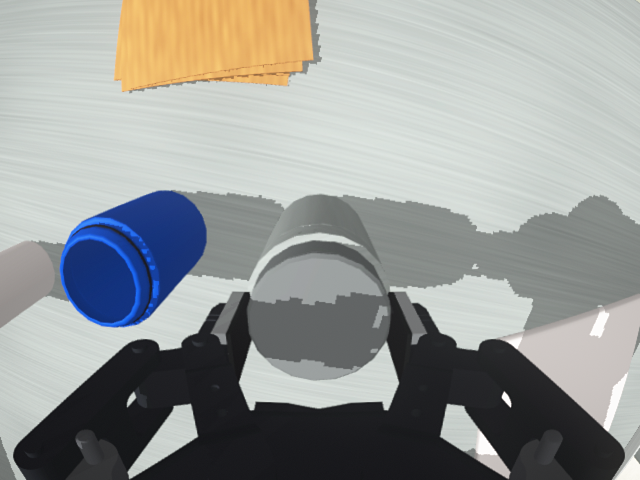

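The pads grip only the cap, with tips above the rim at about (450,265) in the crop. The gap reads 56.4 mm, under-reading by the same 2 mm as on the skirt. Lifting straight up, slowly at first.

```bash
python3 -m pendant '0 0 -1 0 0 0; 0 0 -3 0 0 0; 0 0 -6 0 0 0; 0 0 -10 0 0 0; 0 0 -15 0 0 0; 0 0 -20 0 0 0; 0 0 -25 0 0 0; 0 0 -25 0 0 0' 1 30; python3 chk.py b4
```

```text
time_s: 17.55
ee_pos: [0.6638, 0.0434, 0.1333]
eef_rot: [0.994, 0.11, 0.0, 0.0]
wrist_force: [0.4, -0.1, -0.1]
finger_gap: 0.0561
t 17.55 tcp [0.6638 0.0434 0.1333] yaw 0.2208 tilt [ 0.0009 -0.0001] F [ 0.4 -0.1 -0.1] gap 0.0561
shift mm [-0.3 -0.2 33.3] turn [ 0.0003 -0.0009 -0.    ]
```

View pics/b4_s.png

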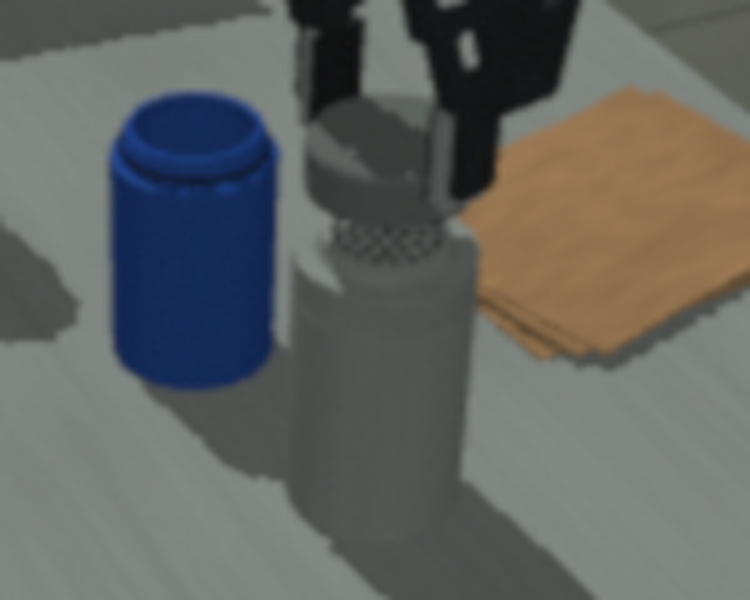

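The cap is coming off alone, and the perforated plateau is visible on the seated lid. Raising to about 10 cm.

```bash
python3 -m pendant '0 0 -8 0 0 0; 0 0 -22 0 0 0; 0 0 -40 0 0 0; 0 0 -56 0 0 0; 0 0 -68 0 0 0; 0 0 -75 0 0 0; 0 0 -76 0 0 0; 0 0 -76 0 0 0; 0 0 -76 0 0 0; 0 0 -76 0 0 0; 0 0 -76 0 0 0' 1 40; python3 chk.py b5
python3 - <<'E'
from h import *
P=[(0,.032),(.104,.032),(.104,.024),(.11,.024)]
c=imaging.capture('side'); save(c['pixels'],'pics/fin.png')
for t in ['shaker','lid','bottle','dredger','cap']:
    for r in finder.trace(c,t):
        s='' 
        if t in('bottle','dredger'): s=np.round(fit(c,r['region'],PROF[t],[.582,.295] if t=='bottle' else [.458,.052],0)[0],4)
        print(t,round(r['score'],2),np.round(r['rect']),s)
# overlay
big=cv2.resize(c['pixels'],None,fx=5,fy=5,interpolation=cv2.INTER_CUBIC)
for z,rr in [(0,.032),(.088,.032),(.104,.032),(.11,.024)]:
    q=np.array([proj(c,p) for p in circ(.6645,.0445,z,rr)]); cv2.polylines(big,[np.round(q*5+2).astype(np.int32)],True,(255,0,0))
u,v=proj(c,[.6645,.0445,.1]);u=int(5*u);v=int(5*v); save(big[v-290:v+290,u-350:u+350],'pics/fin_o.png')
E
```

```text
time_s: 19.02
ee_pos: [0.6636, 0.0434, 0.2086]
eef_rot: [0.994, 0.11, -0.0, -0.0]
wrist_force: [-0.5, -0.1, -0.9]
finger_gap: 0.0562
t 19.02 tcp [0.6636 0.0434 0.2086] yaw 0.2208 tilt [-0.0002  0.    ] F [-0.5 -0.1 -0.9] gap 0.0562
shift mm [-0.000e+00 -1.000e-01  1.086e+02] turn [-0.0001  0.0002 -0.    ]
shaker 0.91 [331. 194.  36.  60.] 
lid 0.89 [368. 202.  37.  29.] 
bottle 0.82 [278. 162.  29.  63.] [0.582  0.2923]
dredger 0.56 [253. 249.  39.  68.] [0.4584 0.0538]
cap 0.82 [372. 134.  38.  24.]
```

View pics/fin_o.png

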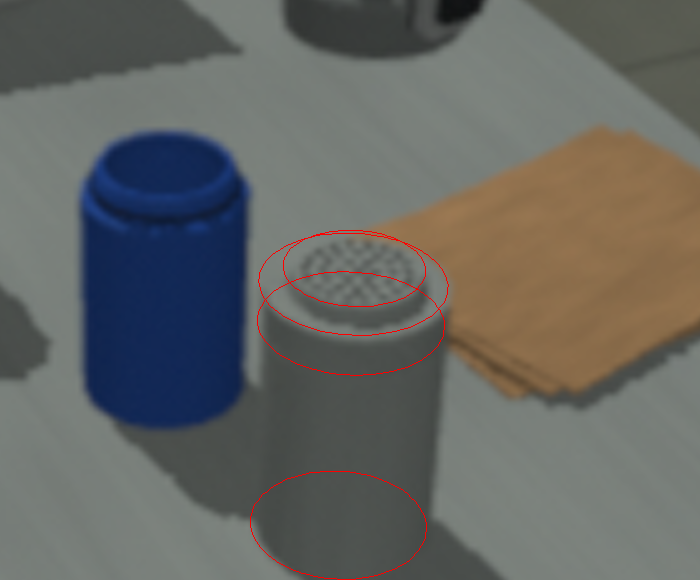

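View pics/b5_w.png

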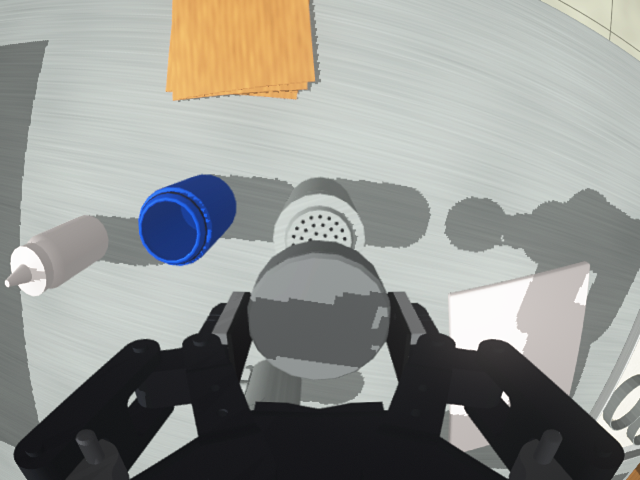

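View pics/fin.png

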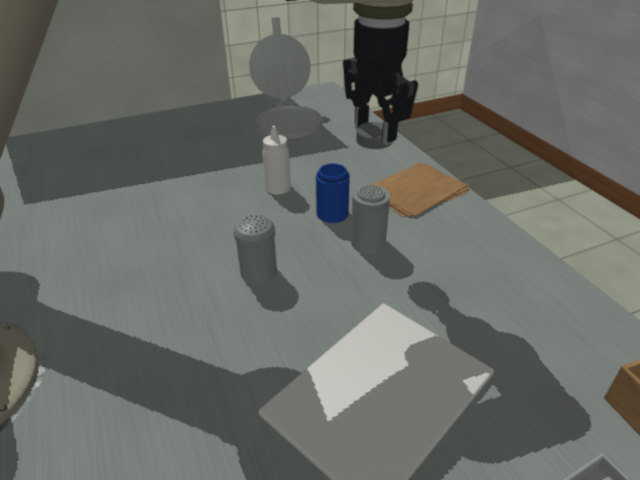

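The final views show the lid level on the shaker at side (370,195), the cap held above it at (372,134), and the bystanders unmoved. Handing in.

```bash
python3 -c "
from h import *
o=sensors.get_obs(); print(o['time_s'],o['finger_gap'],np.abs(o['dq']).max())
print(order.finish_job())"
```

```text
19.425 0.05615187068695656 0.0010375572962637307
the job is handed in; nothing more can be done
None
```

I carried the capped lid over as one piece by its skirt, seated it on the grey steel shaker, then lifted off the cap alone. I handed in at about 19.4 s, holding the cap about 10 cm above the lid. The finish call gives no verdict.

**Seating:** the lid bottomed out with the tool at 0.086 m, the height expected for a full seat, pressing with about 8 N. Afterwards it looked flush and level in the side view.

**Cap:** it was held still at a 56 mm gap. The gripper read about 2 mm small both times (61.6 mm on the 64 mm skirt, 56.2 mm on the 58 mm cap). The wrist view showed the perforated top uncovered.

**Bystanders:** the bottle and the handled shaker measured within about 4 mm of their first side-view fix.

**Disagreements:** camera estimates of the shaker's position differed by up to about 2.5 mm between views. The final side-view outline was a few pixels off in the same way on shaker and lid, so I put it down to calibration. I did not measure the lid's centring after release; I judged it from that picture.

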